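Touch-test the teal filler patch and log it

ROBOT

A 7-joint arm with a two-finger parallel gripper is mounted at the origin on the work surface. World frame = base frame: x ahead of the robot, y to its left, z up, the work surface at z = 0. Lengths are in m, angles in rad, forces in N, time in s.
With the tool pointing down it reaches from about 0.425 to 0.95 m from the base axis. Payload 4.7 kg.
Tool frame: the origin (TCP) lies between the finger pads; the fingertips stand 22 mm ahead of it and the grasp point (between the pads) lies 3 mm ahead of it (bot.nose_length is the distance from the TCP to the fingertips, in m); z points along the fingers, y is the line along which they close (so a half turn about z gives the same grasp; the last joint's range is limited). The gripper opens to 85 mm and grips with 20 to 120 N. Pads are 22 mm wide; open, the fingers measure 114 mm over their backs; the gripper's body (76 mm by 85 mm) begins 54 mm behind the grasp point. The pads swing forward as they close: fully open they stand 13 mm farther back than shut.
Start: joints at [-1.335, 0.469, -0.049, 1.532, 0.024, 1.141, -0.082], TCP at [0.177, 0.652, 0.253] pointing down, gripper open.
Joint ranges: [-2.59, 2.59], [-0.33, 1.99], [-1.39, 1.29], [0.1, 2.45], [-1.04, 4.18], [0.21, 1.99], [-2.66, 2.66]. Speed limits (rad/s): [2.57, 2.57, 3.14, 3.14, 3.14, 3.14, 3.14].

INTERFACE

Orientations are given as a rotation vector (axis times angle).
In Python, from workcell import bot gives the robot as it stands. The module is installed in compiled form; this text tells all that it offers.
- The arm moves only by the tool step_arm, never from a script. Its argument "plan" is a list of rows, each a list of 7 numbers: the turn, a rotation vector about the tool's x, y, z in degrees, then the shift along the tool's x, y, z in mm, then the finger opening in mm, from 0 to 85.4. A call has exactly 10 rows; each row is the pose to reach, as a shift and turn from the pose commanded when the call began, along the tool's axes at that moment; what a row does not reach only later rows make up. A row lasts 1/8 s, in which the tool goes at most 62.5 mm and 10.7 degrees, less where a joint would pass 70% of its speed; a pose out of reach is approached as far as the arm can. A call with a gripper value outside its range is refused whole. The fingers move at their own pace and stop on an object; "force" is the grip in N (left out, the last holds). Time passes only in rows, so rows that repeat a pose let the fingers close, or fill a call up. It gives the time, the measured TCP pose, the force, the opening and the grip force at its end, in the units of the state.
- bot.get_obs(): the state, without advancing time (a new reading comes with each control period).
- bot.camera(name): name is "side" or "top" or "wrist"; returns a dict with "color" (400x640x3 uint8, red, green, blue), "fx", "fy", "cx", "cy" (pixels), "R" (3x3) and "t" (3): a world point X has camera coordinates R X + t; the wrist camera has in their place "T_tool_cam" (4x4, takes a point from camera to tool coordinates, whose origin is the TCP and whose axes are the flange's). Camera axes: x right, y down, z forward; pixel columns grow to the right and rows downward; lengths in m; the calibration is good to about 2 mm. A picture is of the moment at which its call begins: read the wrist's pose just before it. There is no depth.
- bot.job_done(): hands the job in; it is judged then, once.
Trained networks look in a picture, given as the dict that the camera call returned (one of the last four; its "shot" number tells which), for a name from the list of things; names that differ only in an ending like _2 or _b are one class to them, and where a whole thing is asked for, a point or a joint stands for the part that bears it (a point fixed in the world has none). Each returns a list of dicts, best first, with "p" (0 to 1); they miss things now and then, are a little off and sometimes report something else, mostly with a low value. They report only what shows in the picture. A call takes as long as a camera call. They do not tell look-alikes from the thing itself.
- bot.outline_of(thing, picture): "mask" (400x640 bool, what is visible of it).
- bot.tip_of(thing, picture): "location" ([x, y, z] in m, in the coordinates of the camera as it stood for that picture, good to about 4 mm: a listed point, or the origin of a listed thing).
The state is a dict: "time_s": time; "qpos": joint angles; "dq": joint speeds; "joint_torque": joint torques, N m; "tcp_pos": TCP position; "orientation": TCP orientation; "ft_force": force on the tool from outside, world axes, zero at the start; "torque": the same for the moment, N m; "gripper_width": finger opening in m; "gripper_force": force on a finger pad.
Only numpy, scipy, OpenCV 4.12 (cv2) and the standard library are available. Lean on these libraries where they do the work, as an engineer would, in place of code of your own. Each camera call takes 0.05 s, during which the arm holds its last target. There are 200 camera calls.

TASK

Test whether the teal filler has set: touch the teal patch lightly with the fingertips for a moment and lift off, then press the green button on the grey timer box right down to log it and let it spring back. Do not touch the yellow and red patches or their tiles, do not press the red button, do not lift or shift any tile, the jar or the knife, and finish with the hand clear of everything.

Things in the scene. Friction and masses are not known exactly. Their poses are not given: they have to be found in the camera images.
- touch_teal (a point): centre of the top face of the teal (blue-green) filler patch, about 56 x 56 mm and 3 mm proud, in the middle of a loose cream plasterboard tile 110 x 110 x 12.5 mm (0.2 kg). The tile lies on a 104 mm square blue foam pad in a black tray; at rest the patch's top is 45.5 mm above the table. z is up, x and y run along the tile's edges. The foam yields when the tile is pressed: it starts to sink at about 1.5 N, then about 1 N per mm, and is hard after 10 mm
- pad_teal_top (a point): centre of the top of the fixed foam pad under the teal (blue-green) tile, 30 mm above the table (as unloaded; it does not follow the foam down); the tile starts centred on it
- touch_yellow (a point): centre of the top face of the yellow filler patch, about 56 x 56 mm and 3 mm proud, in the middle of a loose cream plasterboard tile 110 x 110 x 12.5 mm (0.2 kg). The tile lies on a 104 mm square blue foam pad in a black tray; at rest the patch's top is 45.5 mm above the table. z is up, x and y run along the tile's edges. The foam yields when the tile is pressed: it starts to sink at about 1.5 N, then about 1 N per mm, and is hard after 10 mm
- pad_yellow_top (a point): centre of the top of the fixed foam pad under the yellow tile, 30 mm above the table (as unloaded; it does not follow the foam down); the tile starts centred on it
- touch_red (a point): centre of the top face of the brick-red filler patch, about 56 x 56 mm and 3 mm proud, in the middle of a loose cream plasterboard tile 110 x 110 x 12.5 mm (0.2 kg). The tile lies on a 104 mm square blue foam pad in a black tray; at rest the patch's top is 45.5 mm above the table. z is up, x and y run along the tile's edges. The foam yields when the tile is pressed: it starts to sink at about 1.5 N, then about 1 N per mm, and is hard after 10 mm
- pad_red_top (a point): centre of the top of the fixed foam pad under the brick-red tile, 30 mm above the table (as unloaded; it does not follow the foam down); the tile starts centred on it
- green_top (a point): centre of the top of the green push button, 28 mm in diameter, on the grey timer box (70 x 120 x 28 mm, fixed to the table); points up. The red button's centre is 64 mm away
- green (a joint): how far the green button is pressed: 0 up, 0.006 m fully down (springs back; fully down takes 5 N)
- red_top (a point): centre of the top of the red push button, the same size, on the same box
- red (a joint): how far the red button is pressed: 0 up, 0.006 m fully down
- pot_mid (a point): half-way up a small loose filler jar with a blue lid, 64 mm in diameter and 75 mm high, standing on the table (0.3 kg)
- knife_mid (a point): middle of a loose filling knife lying flat on the table: red handle and steel blade, 170 mm long along its x (blade at +x), 45 mm wide, 18 mm high; this point is 9 mm above the table
- tile_teal: the loose tile with the teal patch; origin at the centre of its underside, on the foam
- tile_yellow: the loose tile with the yellow patch; origin as above
- tile_red: the loose tile with the brick-red patch; origin as above
- patch_teal: the teal filler patch itself; origin at the centre of its underside, 3 mm below its top
- pot: the jar; origin at the centre of its base
- knife: the filling knife; origin on the table below its middle
Not all that is in view belongs to the job. Leave any blue or brown look-alike of the knife alone. Leave any brown look-alike of the part that bears pad_yellow_top alone.

How it is judged:
By the outcome, as a careful person would: the job done as asked, in the order asked, and still so for the second after the job is handed in, with the robot touching nothing.
It also fails if it takes over 40 s, if anything falls off the work surface, if the arm or the gripper's body presses on something with over 40 N, if the wrist force passes 120 N, or if a joint passes its speed limit or range.

## Working session

There is one attempt and no reset: what is moved stays moved. The work goes in short steps, Python scripts to look and compute and a tool call to move; the robot and the scene stay as the last step left them, time stands still between calls to the robot, and variables do not carry over. Pictures are saved under pics/ and viewed, at most 10 in all, crops included, and the job is handed in when it is done.

Besides the shell and the picture viewer there is one more tool, called in YAML: its name, and indented under it one key for each argument. step_arm: Moves the arm, as the interface text tells. Its arguments: {"type":"object","properties":{"plan":{"type":"array"},"force":{"type":"number"}},"required":["plan"]}

```bash
mkdir -p pics; cat > h.py <<'E'
from workcell import bot
import numpy as np, cv2
from scipy.spatial.transform import Rotation as Ro
def look(n,save=None):
    c=bot.camera(n)
    if save: cv2.imwrite('pics/'+save,c['color'][:,:,::-1])
    return c
def world(c,p): return np.array(c['R']).T@(np.array(p)-np.array(c['t']))
def proj(c,X):
    q=np.array(c['R'])@X+np.array(c['t']); return np.array([c['fx']*q[0]/q[2]+c['cx'],c['fy']*q[1]/q[2]+c['cy']])
def atz(c,uv,z):
    R=np.array(c['R']);o=-R.T@np.array(c['t']);d=R.T@np.array([(uv[0]-c['cx'])/c['fx'],(uv[1]-c['cy'])/c['fy'],1]);return o+d*(z-o[2])/d[2]
E
python3 - <<'E'
from h import *
o=bot.get_obs();print({k:np.round(v,3) for k,v in o.items()},bot.nose_length)
for n in('top','side'):
    c=look(n,n+'0.png')
    for t in('touch_teal','touch_yellow','touch_red','green_top','red_top','pot_mid','knife_mid'):
        for d in bot.tip_of(t,c)[:3]:
            X=world(c,d['location']);print(n,t,round(d['p'],2),X.round(3),proj(c,X).round())
E
```

```text
{'time_s': np.float64(0.0), 'qpos': array([-1.335,  0.469, -0.049,  1.534,  0.024,  1.141, -0.082]), 'dq': array([ 0.   ,  0.   , -0.001, -0.001, -0.002, -0.   , -0.   ]), 'joint_torque': array([-0.0000e+00, -5.1030e+01, -4.6000e-02, -2.3772e+01,  1.1000e-02,
        7.0000e-03, -0.0000e+00]), 'tcp_pos': array([0.177, 0.651, 0.252]), 'orientation': array([-4.150e-01, -3.114e+00,  3.000e-03]), 'ft_force': array([-0.7  ,  0.79 , -0.221]), 'torque': array([ 0.004,  0.049, -0.026]), 'gripper_force': np.float64(0.0), 'gripper_width': np.float64(0.085)} 0.022
top touch_teal 0.65 [ 0.639 -0.013  0.045] [352. 159.]
top touch_yellow 0.83 [0.642 0.221 0.045] [279. 162.]
top touch_yellow 0.26 [0.441 0.238 0.001] [277. 227.]
top red_top 0.53 [ 0.429 -0.001  0.052] [353. 224.]
top pot_mid 0.68 [ 0.455 -0.285  0.04 ] [442. 211.]
top pot_mid 0.59 [0.64  0.219 0.029] [280. 164.]
top knife_mid 0.9 [0.439 0.237 0.011] [277. 227.]
top knife_mid 0.81 [0.504 0.436 0.006] [215. 210.]
top knife_mid 0.56 [0.29  0.282 0.009] [264. 275.]
side touch_teal 0.58 [ 0.636 -0.007  0.05 ] [283. 188.]
side touch_teal 0.32 [0.639 0.219 0.047] [259. 228.]
side touch_teal 0.16 [0.443 0.058 0.053] [346. 203.]
side touch_yellow 0.65 [0.639 0.219 0.045] [259. 229.]
side touch_yellow 0.48 [ 0.635 -0.004  0.05 ] [284. 189.]
side touch_red 0.64 [ 0.627 -0.213  0.047] [301. 164.]
side touch_red 0.59 [ 0.633 -0.219  0.031] [300. 167.]
side green_top 0.52 [0.443 0.058 0.052] [346. 204.]
side red_top 0.61 [ 0.424 -0.005  0.05 ] [355. 194.]
side pot_mid 0.74 [ 0.455 -0.286  0.039] [352. 162.]
side knife_mid 0.63 [0.439 0.24  0.011] [339. 254.]
side knife_mid 0.62 [0.5   0.441 0.006] [295. 315.]
```

View pics/top0.png

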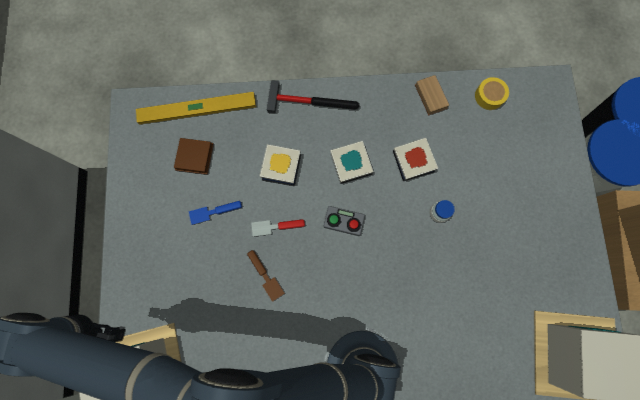

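View pics/side0.png

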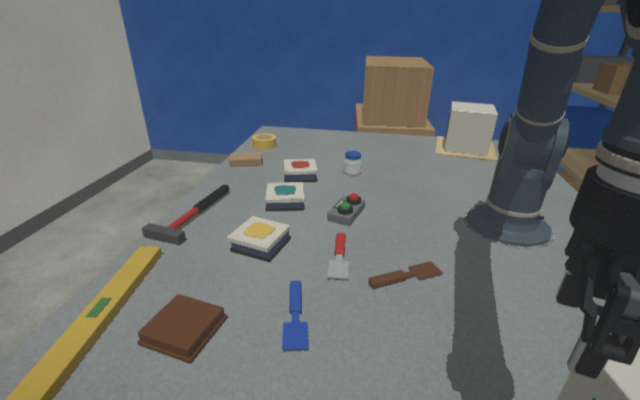

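```bash
python3 - <<'E'
from h import *
c=look('top');im=c['color'];hsv=cv2.cvtColor(im,cv2.COLOR_RGB2HSV)
def cen(lo,hi,box,z,nm):
    x0,y0,x1,y1=box;m=cv2.inRange(hsv,lo,hi)[y0:y1,x0:x1];M=cv2.moments(m,True)
    uv=(x0+M['m10']/M['m00'],y0+M['m01']/M['m00']);print(nm,M['m00'],np.round(uv,1),atz(c,uv,z).round(4))
cen((80,100,60),(100,255,255),(325,140,380,185),.0455,'teal')
cen((45,80,60),(90,255,255),(324,210,345,232),.05,'green')
for n,s in(('touch_teal',(325,140,380,185)),):pass
R=Ro.from_rotvec(bot.get_obs()['orientation']).as_matrix();p=bot.get_obs()['tcp_pos']
print(R.round(3)); print('to teal mm',(R.T@(np.array([.638,-.010,.2])-p)*1000).round(1))
a=im[125:245,300:460,::-1];cv2.imwrite('pics/crop.png',cv2.resize(a,None,fx=5,fy=5,interpolation=cv2.INTER_CUBIC))
E
```

```text
teal 310.0 [351.3 160.2] [ 0.6353 -0.0116  0.0455]
green 65.0 [333.2 219. ] [0.4475 0.0582 0.05  ]
[[-0.965  0.262 -0.   ]
 [ 0.262  0.965  0.   ]
 [ 0.     0.    -1.   ]]
to teal mm [-618.4 -517.7   53.3]
```

View pics/crop.png

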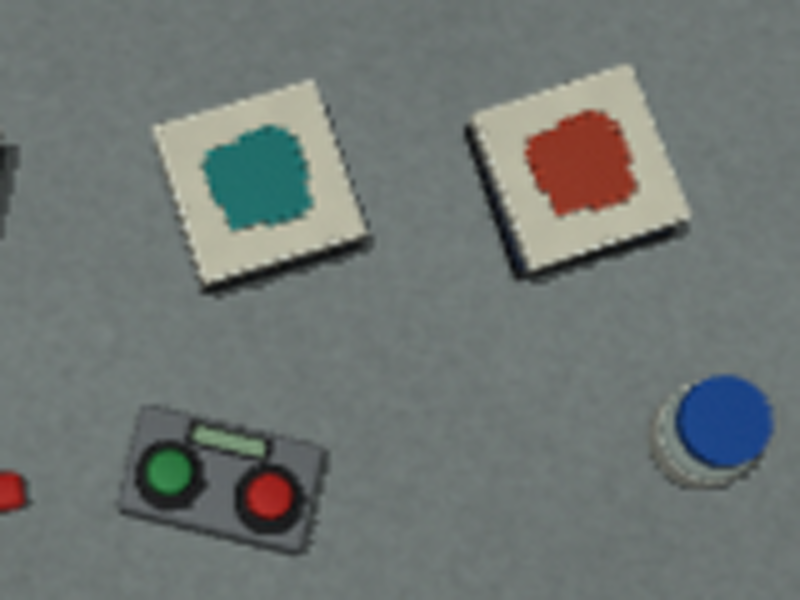

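Pictures: teal patch at (351,160), between the yellow (280,163) and red (416,157) ones; green button at (333,219), red one at (353,224); brown pad look-alike at (194,156); blue knife at (215,211) and brown knife at (266,275). The crop confirms the teal patch and the green button.

step_arm:
  plan:
    - [0,0,0,-40,-33,0,0]
    - [0,0,0,-80,-67,0,0]
    - [0,0,0,-125,-104,5,0]
    - [0,0,0,-170,-142,10,0]
    - [0,0,0,-215,-180,15,0]
    - [0,0,0,-260,-217,20,0]
    - [0,0,0,-305,-255,25,0]
    - [0,0,0,-350,-292,30,0]
    - [0,0,0,-395,-330,35,0]
    - [0,0,0,-440,-368,40,0]
  force: 20

```text
time_s: 2.1
tcp_pos: [0.506, 0.1797, 0.2135]
orientation: [0.414, 3.113, 0.001]
ft_force: [-0.1, 0.1, -0.4]
gripper_width: -0.0002
gripper_force: 0.0
```

step_arm:
  plan:
    - [0,0,0,-40,-33,0,0]
    - [0,0,0,-80,-67,10,0]
    - [0,0,0,-120,-100,20,0]
    - [0,0,0,-155,-130,30,0]
    - [0,0,0,-178,-150,40,0]
    - [0,0,0,-178,-150,50,0]
    - [0,0,0,-178,-150,50,0]
    - [0,0,0,-178,-150,50,0]
    - [0,0,0,-178,-150,50,0]
    - [0,0,0,-178,-150,50,0]

```text
time_s: 3.35
tcp_pos: [0.6376, -0.0095, 0.1638]
orientation: [0.413, 3.114, 0.001]
ft_force: [0.2, -0.2, 0.1]
gripper_width: 0.0
gripper_force: 0.0
```

```bash
python3 - <<'E'
from h import *
o=bot.get_obs();c=look('wrist','w1.png');T=np.array(c['T_tool_cam'])
R=Ro.from_rotvec(o['orientation']).as_matrix();print(o['tcp_pos'],R.round(3),T.round(3))
W=lambda q:R@(T[:3,:3]@q+T[:3,3])+o['tcp_pos']
for t in('touch_teal','green_top','red_top'):
    for d in bot.tip_of(t,c)[:2]: print(t,d['p'],W(np.array(d['location'])).round(4))
h=cv2.cvtColor(c['color'],cv2.COLOR_RGB2HSV)
def cen(lo,hi,z):
    m=cv2.inRange(h,lo,hi);n,l,s,ce=cv2.connectedComponentsWithStats(m)
    i=1+np.argmax(s[1:,4]);u,v=ce[i];q=np.array([(u-c['cx'])/c['fx'],(v-c['cy'])/c['fy'],1])
    a=W(0*q);b=W(q);print(s[i],ce[i],(a+(b-a)*(z-a[2])/(b-a)[2]).round(4))
cen((80,100,50),(100,255,255),.0455);cen((50,130,50),(75,255,255),.05)
E
```

```text
[ 0.63757001 -0.00953676  0.16380212] [[-0.965  0.261  0.001]
 [ 0.261  0.965  0.   ]
 [-0.001  0.001 -1.   ]] [[ 0.001 -0.961 -0.275  0.07 ]
 [ 1.     0.001 -0.001  0.   ]
 [ 0.001 -0.275  0.961 -0.12 ]
 [ 0.     0.     0.     1.   ]]
touch_teal 0.7 [ 0.6338 -0.011   0.045 ]
[ 266  145  103   98 6360] [316.78867925 194.85251572] [ 0.6331 -0.0098  0.0455]Traceback (most recent call last):
  File "<stdin>", line 12, in <module>
  File "<stdin>", line 10, in cen
    return _wrapfunc(a, 'argmax', axis=axis, out=out, **kwds)
    return bound(*args, **kwds)
ValueError: attempt to get argmax of an empty sequence
```

View pics/w1.png

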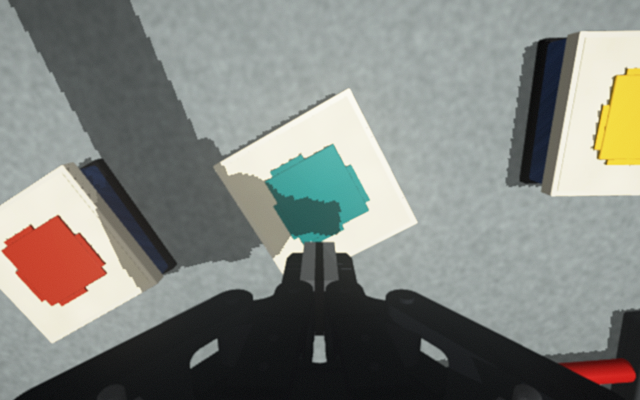

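Picture: the closed fingertips are at (318,245) and the teal patch is centred around (318,195), straight under the tool. The red and yellow tiles are well off to the sides.

step_arm:
  plan:
    - [0,0,0,2,-1,25,0]
    - [0,0,0,2,-1,50,0]
    - [0,0,0,2,-1,70,0]
    - [0,0,0,2,-1,82,0]
    - [0,0,0,2,-1,88,0]
    - [0,0,0,2,-1,90,0]
    - [0,0,0,2,-1,91,0]
    - [0,0,0,2,-1,91,0]
    - [0,0,0,2,-1,91,0]
    - [0,0,0,2,-1,91,0]

```text
time_s: 4.8
tcp_pos: [0.6354, -0.0106, 0.0725]
orientation: [0.415, 3.114, 0.0]
ft_force: [0.6, -0.2, -0.1]
gripper_width: -0.0005
gripper_force: 0.0
```

step_arm:
  plan:
    - [0,0,0,0,0,1,0]
    - [0,0,0,0,0,2,0]
    - [0,0,0,0,0,3,0]
    - [0,0,0,0,0,4,0]
    - [0,0,0,0,0,4.5,0]
    - [0,0,0,0,0,5,0]
    - [0,0,0,0,0,5.5,0]
    - [0,0,0,0,0,5.5,0]
    - [0,0,0,0,0,5.5,0]
    - [0,0,0,0,0,5.5,0]

```text
time_s: 6.05
tcp_pos: [0.6353, -0.0106, 0.0668]
orientation: [-0.415, -3.114, -0.0]
ft_force: [-1.3, 0.3, 2.0]
gripper_width: 0.0003
gripper_force: 1.0
```

```bash
python3 - <<'E'
from h import *
for i in range(5):
    bot.camera('top');o=bot.get_obs();print(o['ft_force'].round(2),o['tcp_pos'][2].round(4))
E
```

```text
[-1.78 -0.74  1.72] 0.0668
[-0.31  0.74  2.16] 0.0668
[-1.27 -0.19  1.75] 0.0668
[-0.7   0.39  1.09] 0.0668
[-1.17  0.    3.22] 0.0668
```

step_arm:
  plan:
    - [0,0,0,0,0,-1,0]
    - [0,0,0,0,0,-5,0]
    - [0,0,0,0,0,-25,0]
    - [0,0,0,0,0,-60,0]
    - [0,0,0,0,0,-90,0]
    - [0,0,0,30,3,-100,0]
    - [0,0,0,75,7,-100,0]
    - [0,0,0,120,10,-100,0]
    - [0,0,0,165,14,-100,0]
    - [0,0,0,200,17,-100,0]

```text
time_s: 7.55
tcp_pos: [0.4455, 0.0587, 0.168]
orientation: [0.414, 3.113, 0.002]
ft_force: [-0.4, 0.7, 1.0]
gripper_width: -0.0002
gripper_force: 0.0
```

step_arm:
  plan:
    - [0,0,0,0,0,0,0]
    - [0,0,0,0,0,0,0]
    - [0,0,0,0,0,0,0]
    - [0,0,0,0,0,0,0]
    - [0,0,0,0,0,0,0]
    - [0,0,0,0,0,0,0]
    - [0,0,0,0,0,0,0]
    - [0,0,0,0,0,0,0]
    - [0,0,0,0,0,0,0]
    - [0,0,0,0,0,0,0]

```text
time_s: 8.8
tcp_pos: [0.4467, 0.0581, 0.1668]
orientation: [-0.415, -3.114, -0.0]
ft_force: [-0.3, 0.3, 0.1]
gripper_width: -0.0
gripper_force: 0.0
```

```bash
python3 - <<'E'
from h import *
o=bot.get_obs();c=look('wrist','w2.png');T=np.array(c['T_tool_cam'])
R=Ro.from_rotvec(o['orientation']).as_matrix();print(o['time_s'],o['tcp_pos'],R.round(3))
W=lambda q:R@(T[:3,:3]@q+T[:3,3])+o['tcp_pos']
for t in('touch_teal','green_top','red_top'):
    for d in bot.tip_of(t,c)[:2]: print(t,d['p'],W(np.array(d['location'])).round(4))
c=look('side','s2.png')
for t in('touch_teal','green_top','red_top'):
    for d in bot.tip_of(t,c)[:2]: print('side',t,d['p'],world(c,d['location']).round(4))
E
```

```text
8.8 [0.44671867 0.05814171 0.16678357] [[-0.965  0.262 -0.   ]
 [ 0.262  0.965  0.   ]
 [ 0.     0.    -1.   ]]
green_top 0.89 [0.4439 0.0542 0.0527]
red_top 0.61 [ 0.4272 -0.0015  0.0551]
side touch_teal 0.62 [ 0.6333 -0.0101  0.0497]
side touch_teal 0.24 [ 0.6373 -0.0081  0.0273]
side green_top 0.46 [0.4435 0.0578 0.0524]
side red_top 0.57 [ 0.4285 -0.0036  0.0517]
side red_top 0.54 [0.6403 0.2189 0.0311]
```

View pics/w2.png

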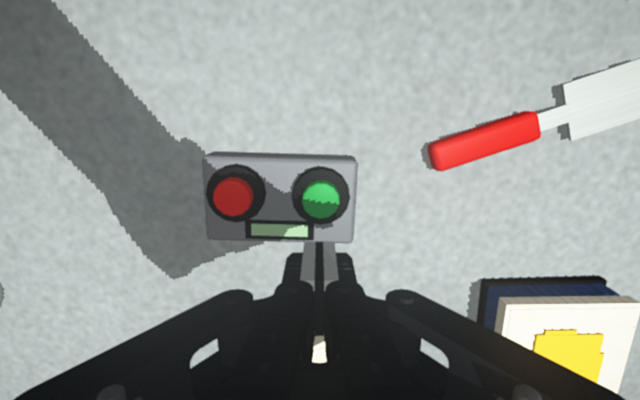

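Picture: the green button is at (321,198), in line with the closed fingers at (320,245); the red button is at (233,195), clear of the descent.

step_arm:
  plan:
    - [0,0,0,2,-1.5,25,0]
    - [0,0,0,2,-1.5,50,0]
    - [0,0,0,2,-1.5,70,0]
    - [0,0,0,2,-1.5,80,0]
    - [0,0,0,2,-1.5,84,0]
    - [0,0,0,2,-1.5,86,0]
    - [0,0,0,2,-1.5,87,0]
    - [0,0,0,2,-1.5,87,0]
    - [0,0,0,2,-1.5,87,0]
    - [0,0,0,2,-1.5,87,0]

```text
time_s: 10.45
tcp_pos: [0.4445, 0.0572, 0.0799]
orientation: [0.415, 3.114, 0.0]
ft_force: [-0.3, -0.3, -0.4]
gripper_width: -0.0002
gripper_force: 0.0
```

```bash
python3 - <<'E'
from h import *
c=look('side');cv2.imwrite('pics/s3.png',cv2.resize(c['color'][140:240,290:410,::-1],None,fx=6,fy=6,interpolation=cv2.INTER_CUBIC))
E
```

```text
(no output)
```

View pics/s3.png

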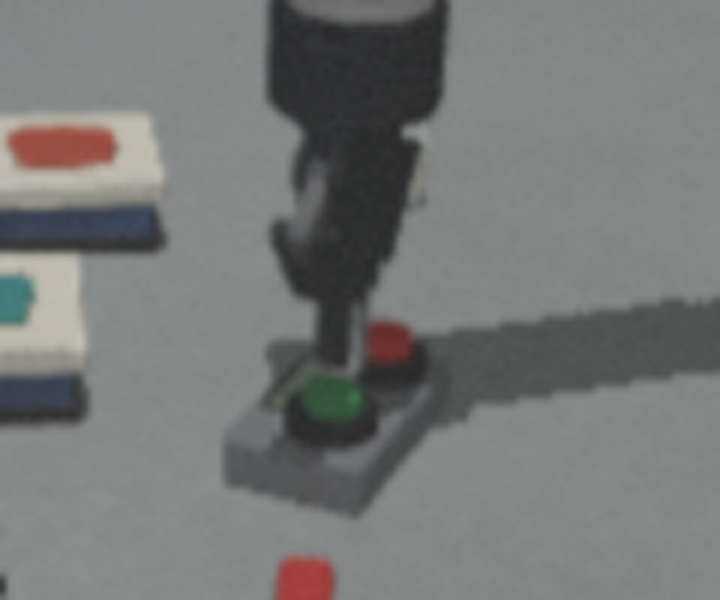

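Picture: the fingertips at (340,370) in this crop stand just above the green button at (332,397), clear of the red one at (388,343).

step_arm:
  plan:
    - [0,0,0,0,0,2,0]
    - [0,0,0,0,0,4,0]
    - [0,0,0,0,0,5,0]
    - [0,0,0,0,0,6,0]
    - [0,0,0,0,0,7,0]
    - [0,0,0,0,0,8,0]
    - [0,0,0,0,0,9,0]
    - [0,0,0,0,0,9,0]
    - [0,0,0,0,0,9,0]
    - [0,0,0,0,0,9,0]

```text
time_s: 11.75
tcp_pos: [0.4445, 0.0572, 0.0708]
orientation: [0.415, 3.114, 0.0]
ft_force: [-0.1, 0.3, 2.3]
gripper_width: 0.0002
gripper_force: 1.0
```

Contact made, about 2 N; press on.

step_arm:
  plan:
    - [0,0,0,0,0,1,0]
    - [0,0,0,0,0,2,0]
    - [0,0,0,0,0,3,0]
    - [0,0,0,0,0,3.5,0]
    - [0,0,0,0,0,4,0]
    - [0,0,0,0,0,4.5,0]
    - [0,0,0,0,0,5,0]
    - [0,0,0,0,0,5,0]
    - [0,0,0,0,0,5,0]
    - [0,0,0,0,0,5,0]

```text
time_s: 13.0
tcp_pos: [0.4444, 0.0572, 0.066]
orientation: [-0.415, -3.114, -0.0]
ft_force: [-1.0, -1.4, 7.8]
gripper_width: -0.0001
gripper_force: 3.7
```

step_arm:
  plan:
    - [0,0,0,0,0,0.5,0]
    - [0,0,0,0,0,1,0]
    - [0,0,0,0,0,1,0]
    - [0,0,0,0,0,1,0]
    - [0,0,0,0,0,1,0]
    - [0,0,0,0,0,1,0]
    - [0,0,0,0,0,1,0]
    - [0,0,0,0,0,1,0]
    - [0,0,0,0,0,1,0]
    - [0,0,0,0,0,1,0]

```text
time_s: 14.25
tcp_pos: [0.4445, 0.0572, 0.0659]
orientation: [-0.415, -3.114, -0.001]
ft_force: [-4.8, -0.8, 17.1]
gripper_width: -0.0
gripper_force: 8.7
```

Hard stop: z has not moved and the force rose to 17 N, so the button is fully down. Release and lift.

step_arm:
  plan:
    - [0,0,0,0,0,-1,0]
    - [0,0,0,0,0,-4,0]
    - [0,0,0,0,0,-8,0]
    - [0,0,0,0,0,-15,0]
    - [0,0,0,0,0,-40,0]
    - [0,0,0,0,0,-80,0]
    - [0,0,0,0,0,-120,0]
    - [0,0,0,0,0,-140,0]
    - [0,0,0,0,0,-140,0]
    - [0,0,0,0,0,-140,0]

```text
time_s: 15.5
tcp_pos: [0.4437, 0.0571, 0.2039]
orientation: [-0.414, -3.112, 0.001]
ft_force: [-0.4, 0.0, 0.4]
gripper_width: -0.0003
gripper_force: 0.0
```

```bash
python3 - <<'E'
from h import *
c=look('side','s4.png')
for t in('touch_teal','green_top','red_top'):
    for d in bot.tip_of(t,c)[:1]: print(t,d['p'],world(c,d['location']).round(4))
print(bot.get_obs()['ft_force'],bot.get_obs()['tcp_pos'])
E
```

```text
touch_teal 0.48 [ 0.6355 -0.0102  0.0491]
green_top 0.61 [0.4446 0.0561 0.0505]
red_top 0.6 [ 0.6368 -0.0078  0.0328]
[-0.0591023  -0.77938416 -0.36786936] [0.44384901 0.05706212 0.20377612]
```

View pics/s4.png

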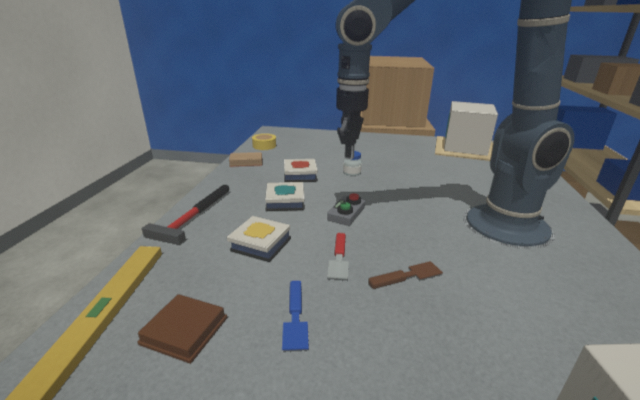

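Picture: the teal tile is unmoved at (285,192), the green button is up again at (346,207), and the hand is high above everything.

```bash
python3 -c "
from workcell import bot
print(bot.job_done())"
```

```text
the job is handed in; nothing more can be done
None
```

I touched the teal patch at about 2 N and lifted off, then pressed the green button to its stop (17 N) and let it spring back; nothing else was touched, the hand finished about 0.2 m above the table, and I handed the job in after about 15.5 s.

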